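# Line up the mill's change pulleys by size

### The arm

A 6-joint arm with a two-finger parallel gripper is mounted at the origin on the work surface. World frame = base frame: x ahead of the robot, y to its left, z up, the work surface at z = 0. Lengths are in mm, angles in rad, forces in N, time in s.
With the tool pointing down it reaches from about 275 to 1000 mm from the base axis. Payload 8.4 kg.
Tool frame: the origin (TCP) lies between the finger pads; the fingertips stand 8 mm ahead of it and the grasp point (between the pads) lies 11 mm behind it (tcp_to_tips is the distance from the TCP to the fingertips, in mm); z points along the fingers, y is the line along which they close (so a half turn about z gives the same grasp; the last joint's range is limited). The gripper opens to 85 mm and grips with 20 to 120 N. Pads are 22 mm wide; open, the fingers measure 114 mm over their backs; the gripper's body (76 mm by 85 mm) begins 54 mm behind the grasp point. The pads swing forward as they close: fully open they stand 13 mm farther back than shut.
Start: joints at [-1.207, 0.353, 1.633, -0, 1.155, -0.002], TCP at [223.559, -583.652, 239.281] pointing down, gripper open.
Joint ranges: [-2.63, 2.63], [-0.92, 2.1], [0.06, 2.66], [-1.3, 4.44], [0, 2.69], [-3.02, 3.02]. Speed limits (rad/s): [2.22, 2.22, 2.79, 3.14, 3.14, 3.14].

### API

Orientations are given as [roll, pitch, yaw] about the fixed x, y, z axes, in that order (R = Rz(yaw) Ry(pitch) Rx(roll)).
In Python, from rig import * gives the robot as it stands.
- The arm moves only by the tool step_arm, never from a script. Its argument "motion" is a list of rows, each an object with "claw": the finger opening in mm, from 0 to 85.4; "delta_pos": the shift along the tool's x, y, z in mm, a list of three; "turn": the turn about the tool's z in rad. In form: [{"claw": claw, "delta_pos": [dx, dy, dz], "turn": turn}, ...]. A call has 1 to 8 rows; each row shifts and turns the commanded pose from where the row before left it, along the tool's axes as they then stand; what a row does not reach is not made up. A row lasts 1/12 s, in which the tool goes at most 41.7 mm and 7.16 degrees, less where a joint would pass 70% of its speed; a pose out of reach is approached as far as the arm can. A call is refused whole if a number of a shift passes 41.7 or a number of a turn 0.125, either way. A call with a gripper value outside its range is refused whole. The fingers move at their own pace and stop on an object; "force" is the grip in N (left out, the last holds). Time passes only in rows, so rows that do not move let the fingers close. It gives the time, the measured TCP pose, the force, the opening and the grip force at its end, in the units of the state.
- sense(): the state, without advancing time (a new reading comes with each control period).
- grab_frame(name): name is "side" or "top" or "wrist"; returns a dict with "img" (420x560x3 uint8, red, green, blue), "vertical_fov" (degrees; the focal length in pixels is half the picture's height over the tangent of half this angle, whatever the lens; pixels are square), "cx", "cy" (the principal point, pixels), "R" (3x3) and "t" (3): a world point X has camera coordinates R X + t. Camera axes: x right, y down, z forward; pixel columns grow to the right and rows downward; lengths in mm; the calibration is good to about 2 mm. The wrist camera is an equidistant fisheye: a pixel r from the principal point sees the ray r / f radians off the axis. A picture is of the moment at which its call begins. There is no depth.
- sign_off(): hands the job in; it is judged then, once.
The state is a dict: "clock": time; "qpos": joint angles; "qvel": joint speeds; "joint_efforts": joint torques, N m; "eef_pos": TCP position; "tcp_rot": TCP orientation; "contact_force": force on the tool from outside, world axes, zero at the start; "wrist_torque": the same for the moment, N m; "opening": opening from 0.0 (shut) to 1.0 (fully open); "grasp_force": force on a finger pad.
Only numpy, scipy, OpenCV 4.12 (cv2) and the standard library are available. Lean on these libraries where they do the work, as an engineer would, in place of code of your own. Each camera call takes 0.05 s, during which the arm holds its last target. There are 200 camera calls.

### The job

Put the mill's four loose belt pulleys away on the plywood board in order of size, one centred on each of the four ring marks: the largest on the mark next to the upright peg, then the next largest, and so on down to the smallest at the far end. Each should lie flat, hub up as it is now, and be let go.

Things in the scene. Friction and masses are not known exactly. Their poses are not given: they have to be found in the camera images.
- pulley_a_centre (a point): the smallest pulley: a plain steel V-belt pulley lying flat, hub up, outer diameter 30 mm. Two flanges with a groove between make a drum 26 mm tall that can be gripped across its full diameter; a hub of 18 mm diameter stands 6 mm above it (32 mm tall in all). Point: on the axis, half-way up, 16 mm above the underside; z is the axis, up through the hub. About 70 g
- pulley_b_centre (a point): the second smallest pulley: a plain steel V-belt pulley lying flat, hub up, outer diameter 38 mm. Two flanges with a groove between make a drum 26 mm tall that can be gripped across its full diameter; a hub of 23 mm diameter stands 6 mm above it (32 mm tall in all). Point: on the axis, half-way up, 16 mm above the underside; z is the axis, up through the hub. About 120 g
- pulley_c_centre (a point): the second largest pulley: a plain steel V-belt pulley lying flat, hub up, outer diameter 46 mm. Two flanges with a groove between make a drum 26 mm tall that can be gripped across its full diameter; a hub of 28 mm diameter stands 6 mm above it (32 mm tall in all). Point: on the axis, half-way up, 16 mm above the underside; z is the axis, up through the hub. About 190 g
- pulley_d_centre (a point): the largest pulley: a plain steel V-belt pulley lying flat, hub up, outer diameter 54 mm. Two flanges with a groove between make a drum 26 mm tall that can be gripped across its full diameter; a hub of 32 mm diameter stands 6 mm above it (32 mm tall in all). Point: on the axis, half-way up, 16 mm above the underside; z is the axis, up through the hub. About 280 g
- mark0: dark ring with a dot, 60 mm across, painted on the board: one of four alike in a straight row, 74 mm from centre to centre, in the order mark0, mark1, mark2, mark3 along the board's +x. Origin: its centre, on the board's top face, 12 mm above the table
- mark1: dark ring with a dot, 60 mm across, painted on the board: one of four alike in a straight row, 74 mm from centre to centre, in the order mark0, mark1, mark2, mark3 along the board's +x. Origin: its centre, on the board's top face, 12 mm above the table
- mark2: dark ring with a dot, 60 mm across, painted on the board: one of four alike in a straight row, 74 mm from centre to centre, in the order mark0, mark1, mark2, mark3 along the board's +x. Origin: its centre, on the board's top face, 12 mm above the table
- mark3: dark ring with a dot, 60 mm across, painted on the board: one of four alike in a straight row, 74 mm from centre to centre, in the order mark0, mark1, mark2, mark3 along the board's +x. Origin: its centre, on the board's top face, 12 mm above the table
- board: light plywood board fixed to the table, 360 mm long, 90 mm wide, 12 mm thick. Origin: centre of its underside; x runs along its length (the row of marks), z up
- peg: upright steel peg, 14 mm in diameter and 45 mm tall, fixed on the board's top at one end of the row, 52 mm beyond the centre of the end mark (either end, it differs between starts); the other end has only a flat dark plate 18 mm square. Origin: the peg's foot, on the board's top
There are look-alikes about, which are no part of the job. Leave any pink look-alike of the part that bears pulley_d_centre alone. Leave any yellow look-alike of the part that bears pulley_c_centre alone.

How it is judged:
By the outcome, as a careful person would: the job done as asked, in the order asked, and still so for the second after the job is handed in, with the robot touching nothing.
It also fails if it takes over 96 s, if anything falls off the work surface, if the arm or the gripper's body presses on something with over 40 N, if the wrist force passes 120 N, or if a joint passes its speed limit or range.

## Working session

There is one attempt and no reset: what is moved stays moved. The work goes in short steps, Python scripts to look and compute and a tool call to move; the robot and the scene stay as the last step left them, time stands still between calls to the robot, and variables do not carry over. Pictures are saved under pics/ and viewed, at most 14 in all, crops included, and the job is handed in when it is done.

Besides the shell and the picture viewer there is one more tool, called by a JSON object that holds its "name" and its "arguments". step_arm: Moves the arm, as the interface text tells. Its arguments: {"type":"object","properties":{"motion":{"type":"array","items":{"type":"object","properties":{"claw":{"type":"number"},"delta_pos":{"type":"array","items":{"type":"number"}},"turn":{"type":"number"}}}},"force":{"type":"number"}},"required":["motion"]}

```bash
mkdir -p pics
cat > h.py <<'E'
from rig import *
import numpy as np, cv2
def ray(f,u,v):
    H=f["img"].shape[0]; F=H/2/np.tan(np.radians(f["vertical_fov"])/2)
    return np.array([(u-f["cx"])/F,(v-f["cy"])/F,1.])
def at(f,u,v,z):
    R=np.array(f["R"]);t=np.array(f["t"]);d=R.T@ray(f,u,v);c=-R.T@t
    return c+d*(z-c[2])/d[2]
def proj(f,X):
    H=f["img"].shape[0]; F=H/2/np.tan(np.radians(f["vertical_fov"])/2)
    p=np.array(f["R"])@X+f["t"]; return np.array([f["cx"]+F*p[0]/p[2],f["cy"]+F*p[1]/p[2]])
E
python3 - <<'E'
from h import *
import pickle
for n in ("top","side"):
    f=grab_frame(n); pickle.dump(f,open(n+".pkl","wb"))
    cv2.imwrite(f"pics/{n}0.png",cv2.resize(f["img"][:,:,::-1],(784,588),interpolation=cv2.INTER_CUBIC))
    print(n,f["vertical_fov"],f["cx"],f["cy"],-np.array(f["R"]).T@f["t"],np.round(f["R"],3).tolist())
print(sense())
E
```

```text
top 45.26225060394104 280.6667114627202 208.65835818307005 [ 468.37080818  -37.28484061 1155.36582823] [[0.019, -1.0, -0.007], [-0.997, -0.019, -0.07], [0.069, 0.008, -0.998]]
side 49.51409788948526 281.7939354711049 213.81837930144746 [325.25988062 498.34177005 639.51991435] [[-0.933, -0.36, 0.014], [-0.271, 0.676, -0.685], [0.237, -0.643, -0.728]]
{'clock': 0.1, 'qpos': array([-1.20738289e+00,  3.53594342e-01,  1.63407372e+00, -1.39833078e-05,
        1.15519720e+00, -2.36217650e-03]), 'qvel': array([ 0.00112731, -0.00097211, -0.00112879,  0.00093499,  0.0006705 ,
       -0.00095627]), 'joint_efforts': array([-5.66991275e-05, -6.06353617e+01, -3.42817998e+01,  9.26753501e-05,
        3.84972387e-03, -5.45737620e-06]), 'eef_pos': array([ 223.41285332, -583.2493961 ,  238.62112594]), 'tcp_rot': array([-3.14032002e+00,  9.77962876e-06,  3.65781276e-01]), 'contact_force': array([-0.03785583,  0.20053918,  0.63146272]), 'wrist_torque': array([ 0.04349984, -0.00974069,  0.00464185]), 'grasp_force': 0.0, 'opening': 0.9948561579302347}
```

View pics/top0.png

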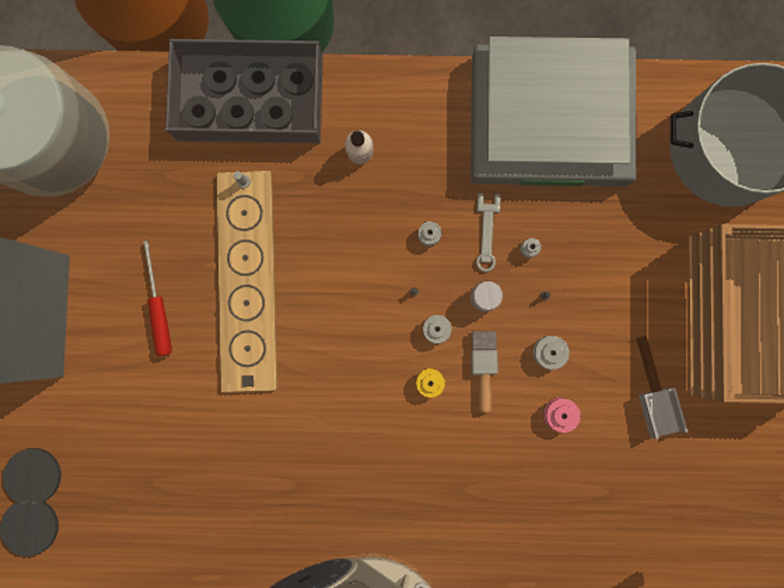

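View pics/side0.png

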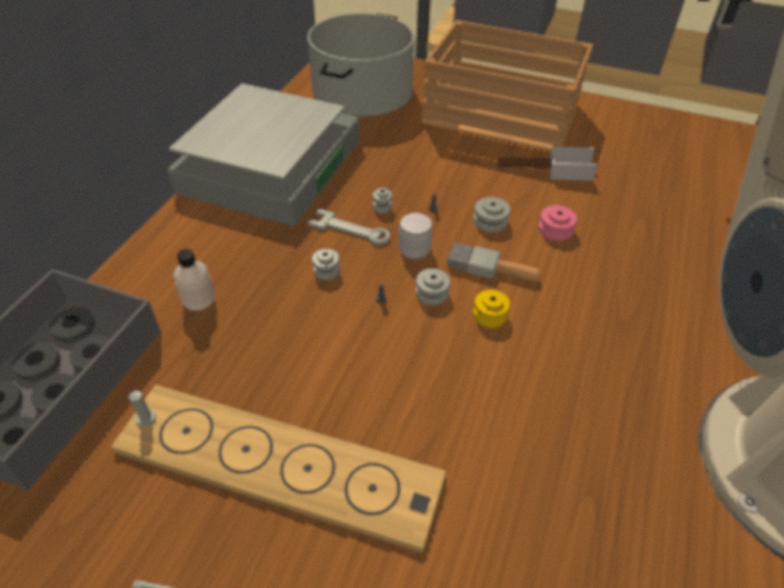

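Top view (784 px wide): the pulleys are b (429,232), a (531,247), c (437,329) and d (552,352). The look-alikes are yellow (430,383) and pink (564,416). The ring marks run from (244,213) down to (247,349), with the peg at the top, next to (244,213).

Run:
```python
from h import *
import pickle
T=pickle.load(open("top.pkl","rb"));S=pickle.load(open("side.pkl","rb"))
def dot(f,u,v,w=5):
    g=cv2.cvtColor(f["img"],cv2.COLOR_RGB2GRAY).astype(float);u/=1.4;v/=1.4
    for _ in range(4):
        a,b=int(round(u)),int(round(v));p=g[b-w:b+w+1,a-w:a+w+1]
        k=np.clip(np.percentile(p,50)-25-p,0,None);yy,xx=np.mgrid[b-w:b+w+1,a-w:a+w+1]
        rr=(xx-u)**2+(yy-v)**2<=16;k=k*rr
        if k.sum()==0:break
        u,v=(k*xx).sum()/k.sum(),(k*yy).sum()/k.sum()
    return u,v
tp=dict(a=(531,247),b=(430,232),c=(437,329),d=(552,352),m0=(244,213),m1=(245,258),m2=(246,303),m3=(248,349))
sp=dict(a=(383,192),b=(326,256),c=(433,279),d=(492,204),m0=(186,430),m1=(246,449),m2=(307,468),m3=(372,488))
for k in tp:
    z=32 if k in"abcd" else 12
    p=dot(T,*tp[k],4);q=dot(S,*sp[k],3)
    print(k,np.round(np.array(p)*1.4,1),np.round(np.array(q)*1.4,1),at(T,*p,z).round(1),at(S,*q,z).round(1))
i=T["img"][140:320,270:430,::-1];a=cv2.resize(i,None,fx=3.3,fy=3.3,interpolation=cv2.INTER_CUBIC)
cv2.imwrite("pics/crop.png",a)
```

```text
a [531.3 246.5] [382.2 190.4] [ 624.1 -248.4   32. ] [ 624.3 -248.3   32. ]
b [429.4 231.6] [326.7 261.7] [645.2 -85.   32. ] [635.3 -69.7  32. ]
c [436.9 328.4] [432.8 276.3] [490.1 -99.3  32. ] [489.9 -97.4  32. ]
d [552.7 352.2] [492.5 203.6] [ 455.9 -283.2   32. ] [ 455.9 -281.3   32. ]
m0 [243.6 212.3] [185.8 430. ] [674.6 219.5  12. ] [674.8 220.5  12. ]
m1 [244.6 257.1] [245.3 448.2] [600.7 215.2  12. ] [600.9 216.2  12. ]
m2 [245.8 302.4] [307.3 467.5] [526.8 210.8  12. ] [526.9 212.2  12. ]
m3 [246.8 347.9] [371.9 487.5] [453.  206.6  12. ] [453.1 208.   12. ]
```

View pics/crop.png

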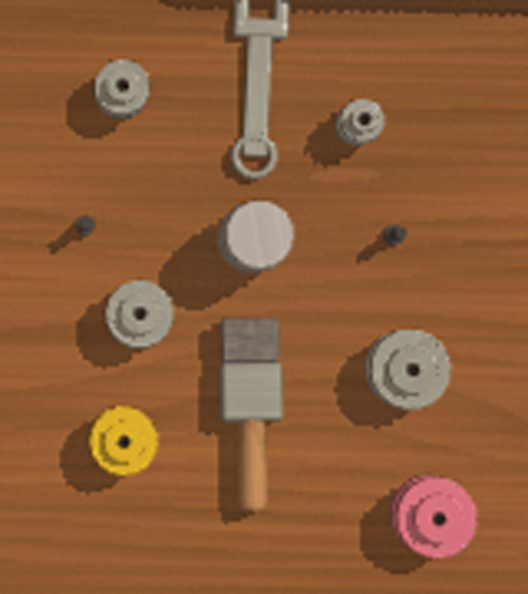

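Both cameras agree to within about 1.5 mm, except that the side camera's detection of b failed. Mark spacing comes out at 74 mm as it should. I'll set the yaw to 0, so tool x is +x, tool y is −y and tool z is down, then go above d.

{"name": "step_arm", "arguments": {"motion": [{"claw":75,"delta_pos":[0,0,0],"turn":0.122},{"claw":75,"delta_pos":[0,0,0],"turn":0.122},{"claw":75,"delta_pos":[0,0,0],"turn":0.122},{"claw":75,"delta_pos":[25,-30,10],"turn":0},{"claw":75,"delta_pos":[25,-33,20],"turn":0},{"claw":75,"delta_pos":[25,-33,20],"turn":0},{"claw":75,"delta_pos":[25,-33,20],"turn":0},{"claw":75,"delta_pos":[25,-33,20],"turn":0}], "force": 50}}

```text
clock: 0.77
eef_pos: [339.7, -432.5, 155.9]
tcp_rot: [-3.141, -0.0, -0.001]
contact_force: [0.3, -0.6, -0.0]
opening: 0.88
grasp_force: 0.0
```

{"name": "step_arm", "arguments": {"motion": [{"claw":75,"delta_pos":[25,-32,15],"turn":0},{"claw":75,"delta_pos":[25,-32,15],"turn":0},{"claw":75,"delta_pos":[25,-32,15],"turn":0},{"claw":75,"delta_pos":[20,-28,15],"turn":0},{"claw":75,"delta_pos":[12.4,-15.5,10],"turn":0},{"claw":75,"delta_pos":[0,0,0],"turn":0},{"claw":75,"delta_pos":[0,0,0],"turn":0},{"claw":75,"delta_pos":[0,0,0],"turn":0}]}}

```text
clock: 1.43
eef_pos: [443.6, -298.6, 88.6]
tcp_rot: [3.141, 0.0, 0.0]
contact_force: [0.1, -0.2, 0.2]
opening: 0.878
grasp_force: 0.0
```

{"name": "step_arm", "arguments": {"motion": [{"claw":75,"delta_pos":[12.4,-16.3,10],"turn":0},{"claw":75,"delta_pos":[0,0,20],"turn":0},{"claw":75,"delta_pos":[0,0,0],"turn":0},{"claw":75,"delta_pos":[0,0,0],"turn":0}]}}

```text
clock: 1.77
eef_pos: [455.2, -282.5, 58.4]
tcp_rot: [-3.141, 0.001, -0.001]
contact_force: [0.3, -0.3, -0.1]
opening: 0.875
grasp_force: 0.0
```

Aligned over d, so down and grip.

{"name": "step_arm", "arguments": {"motion": [{"claw":75,"delta_pos":[0.5,0,20],"turn":0},{"claw":75,"delta_pos":[0,0,18],"turn":0},{"claw":75,"delta_pos":[0,0,9],"turn":0},{"claw":75,"delta_pos":[0,0,0],"turn":0},{"claw":45,"delta_pos":[0,0,0],"turn":0},{"claw":45,"delta_pos":[0,0,0],"turn":0},{"claw":45,"delta_pos":[0,0,0],"turn":0},{"claw":45,"delta_pos":[0,0,0],"turn":0}]}}

```text
clock: 2.43
eef_pos: [457.2, -282.6, 12.9]
tcp_rot: [3.14, -0.001, -0.0]
contact_force: [-3.8, -0.8, 7.2]
opening: 0.611
grasp_force: 51.7
```

Run:
```python
from h import *
f=grab_frame("side")
cv2.imwrite("pics/s1.png",cv2.resize(f["img"][90:230,230:430,::-1],None,fx=3.5,fy=3.5,interpolation=cv2.INTER_CUBIC))
s=sense();print(s["eef_pos"],s["opening"]*85.4,s["grasp_force"],s["contact_force"])
```

```text
[ 457.17649939 -282.56415132   12.90534616] 52.09902510115213 51.73893593251705 [-2.16857842 -0.89273231  7.6883011 ]
```

View pics/s1.png

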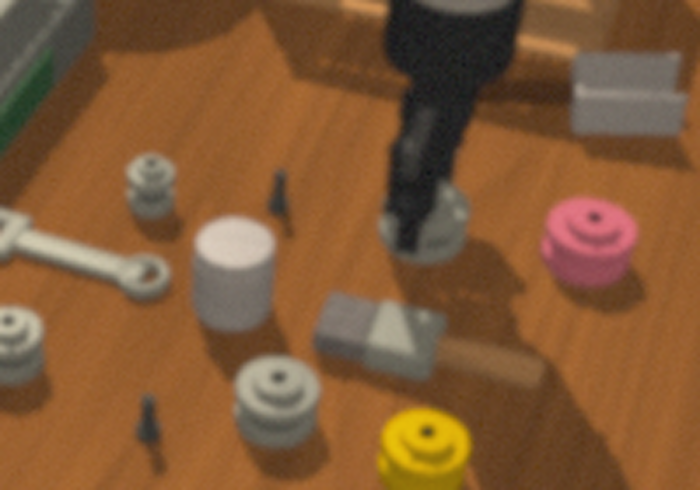

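Grip on d is firm at 52 N. Lift it and carry it to mark0.

{"name": "step_arm", "arguments": {"motion": [{"claw":45,"delta_pos":[0,0,-25],"turn":0},{"claw":45,"delta_pos":[0,0,-30],"turn":0},{"claw":45,"delta_pos":[8,-20,-25],"turn":0},{"claw":45,"delta_pos":[14,-33,-10],"turn":0},{"claw":45,"delta_pos":[14,-33,0],"turn":0},{"claw":45,"delta_pos":[14,-33,0],"turn":0},{"claw":45,"delta_pos":[14,-33,0],"turn":0},{"claw":45,"delta_pos":[14,-33,0],"turn":0}]}}

```text
clock: 3.15
eef_pos: [535.3, -95.3, 102.4]
tcp_rot: [3.141, -0.001, -0.0]
contact_force: [0.5, -0.0, -1.7]
opening: 0.609
grasp_force: 54.0
```

{"name": "step_arm", "arguments": {"motion": [{"claw":45,"delta_pos":[14,-33,0],"turn":0},{"claw":45,"delta_pos":[14,-33,0],"turn":0},{"claw":45,"delta_pos":[14,-33,0],"turn":0},{"claw":45,"delta_pos":[14,-33,0],"turn":0},{"claw":45,"delta_pos":[14,-33,0],"turn":0},{"claw":45,"delta_pos":[14,-33,0],"turn":0},{"claw":45,"delta_pos":[14,-33,0],"turn":0},{"claw":45,"delta_pos":[0,0,0],"turn":0}]}}

```text
clock: 3.82
eef_pos: [635.6, 139.9, 102.6]
tcp_rot: [-3.139, -0.004, 0.003]
contact_force: [-0.3, -1.0, -1.3]
opening: 0.612
grasp_force: 54.0
```

{"name": "step_arm", "arguments": {"motion": [{"claw":45,"delta_pos":[14,-30,0],"turn":0},{"claw":45,"delta_pos":[14,-30,0],"turn":0},{"claw":45,"delta_pos":[11,-20,0],"turn":0},{"claw":45,"delta_pos":[0,0,20],"turn":0},{"claw":45,"delta_pos":[0,0,15],"turn":0},{"claw":45,"delta_pos":[0,0,0],"turn":0},{"claw":45,"delta_pos":[0,0,0],"turn":0}]}}

```text
clock: 4.4
eef_pos: [670.1, 212.9, 65.1]
tcp_rot: [3.14, 0.004, -0.001]
contact_force: [-0.0, -0.5, -3.0]
opening: 0.611
grasp_force: 54.1
```

```bash
cat > look.py <<'E'
from h import *
import sys
s=sense();print(s["clock"],s["eef_pos"],s["tcp_rot"],s["opening"]*85.4,s["grasp_force"],s["contact_force"])
for n,(a,b,c,d) in dict(top=(110,290,130,230),side=(260,400,60,340)).items():
    f=grab_frame(n);cv2.imwrite(f"pics/{n}{sys.argv[1]}.png",cv2.resize(f["img"][a:b,c:d,::-1],None,fx=2.8,fy=2.8,interpolation=cv2.INTER_CUBIC))
E
python3 look.py d1
```

```text
4.4 [670.12675114 212.86754388  65.09443577] [ 3.14030298e+00  3.72086200e-03 -6.91409634e-04] 52.16681977604226 54.07945141196251 [-0.03257405 -0.48542809 -3.0253918 ]
```

View pics/sided1.png

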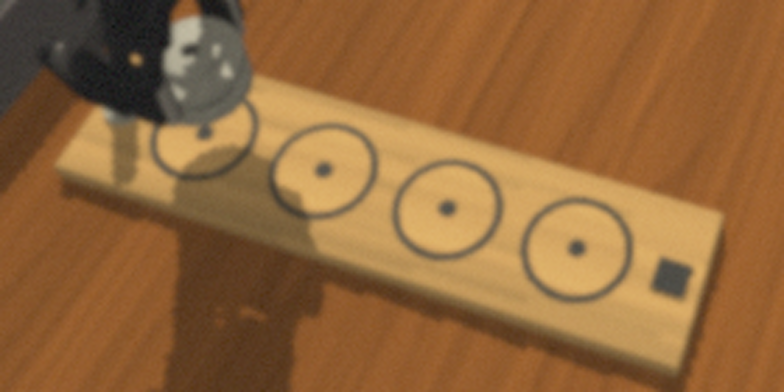

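The pulley seems to have tilted in the grip, so I'll look closer.

Run:
```python
from h import *
f=grab_frame("side");g=grab_frame("wrist")
a=cv2.resize(f["img"][240:315,60:170,::-1],(560,382),interpolation=cv2.INTER_CUBIC)
cv2.imwrite("pics/z.png",a)
cv2.imwrite("pics/w.png",g["img"][:,:,::-1])
```

```text
(no output)
```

View pics/z.png

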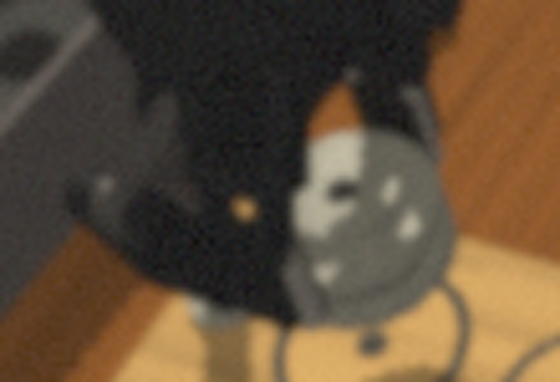

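View pics/w.png

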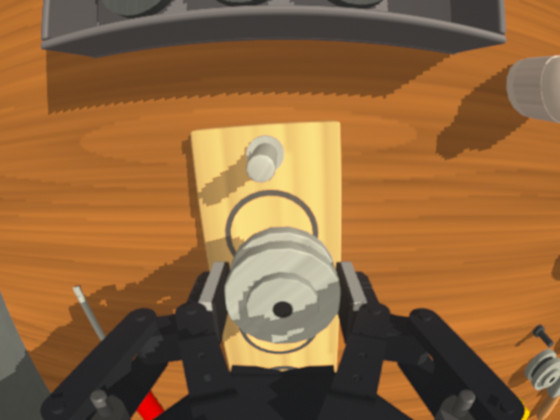

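```bash
cat >> h.py <<'E'
def wray(f,u,v):
    H=f["img"].shape[0];F=H/2/np.tan(np.radians(f["vertical_fov"])/2)
    d=np.array([u-f["cx"],v-f["cy"]]);r=np.hypot(*d);th=r/F
    return np.array([*(d/max(r,1e-9)*np.sin(th)),np.cos(th)])
def wproj(f,X):
    H=f["img"].shape[0];F=H/2/np.tan(np.radians(f["vertical_fov"])/2)
    p=np.array(f["R"])@X+f["t"];th=np.arctan2(np.hypot(p[0],p[1]),p[2]);n=p[:2]/np.hypot(p[0],p[1])
    return np.array([f["cx"],f["cy"]])+F*th*n
def tri(rays):
    A=np.zeros((3,3));b=np.zeros(3)
    for c,d in rays:
        P=np.eye(3)-np.outer(d,d);A+=P;b+=P@c
    return np.linalg.solve(A,b)
def model(c,tilt,h,rad,n=24):
    # circles on axis; tilt about world y (positive leans hub to -x)
    a=np.linspace(0,2*np.pi,n);R=cv2.Rodrigues(np.array([0,-tilt,0.]))[0]
    return (R@np.array([rad*np.cos(a),rad*np.sin(a),0*a+h])).T+c
E
python3 - <<'E'
from h import *
s=sense();print(s["eef_pos"])
g=grab_frame("wrist");f=grab_frame("side")
cg=-np.array(g["R"]).T@g["t"];cf=-np.array(f["R"]).T@f["t"]
print(cg, np.round(g["R"],2).tolist(),g["vertical_fov"])
dg=np.array(g["R"]).T@wray(g,283,310);df=np.array(f["R"]).T@ray(f,127.8,277.3);df/=np.linalg.norm(df)
X=tri([(cg,dg),(cf,df)]);print("hole",X)
print(wproj(g,np.array([674.7,220,12])),wproj(g,np.array([726.6,223,12])),wproj(g,np.array([726.6,223,57])))
E
```

```text
[672.30620217 213.539766    67.51392159]
[755.55508373 214.20580267 202.4027197 ] [[-0.0, -1.0, -0.0], [-0.95, 0.0, 0.32], [-0.32, 0.0, -0.95]] 65.70646984690485
hole [668.77286362 213.5805986   86.1412107 ]
[273.28955086 232.48133742] [267.41892604 151.02047951] [263.0259077  165.87898592]
```

Run:
```python
from h import *
g=grab_frame("wrist");f=grab_frame("side")
X=np.array([668.8,213.6,86.1]);out=[]
for deg in (0,12,25):
    t=np.radians(deg);rows=[]
    for fr,P,(a,b,c,d) in ((g,wproj,(210,370,200,370)),(f,proj,(235,315,70,155))):
        k=260/(d-c);im=cv2.resize(fr["img"][a:b,c:d,::-1],(260,245),interpolation=cv2.INTER_CUBIC)
        sy=245/(b-a)
        for h,r in ((0,16),(-6,27),(-32,27)):
            pts=np.array([(P(fr,p)-[c,a]+0.5)*[k,sy] for p in model(X,t,h,r)]);cv2.polylines(im,[np.int32(pts)],True,(0,0,255),1)
        rows.append(im)
    out.append(np.vstack(rows))
cv2.imwrite("pics/ov.png",np.hstack(out))
```

```text
(no output)
```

View pics/ov.png

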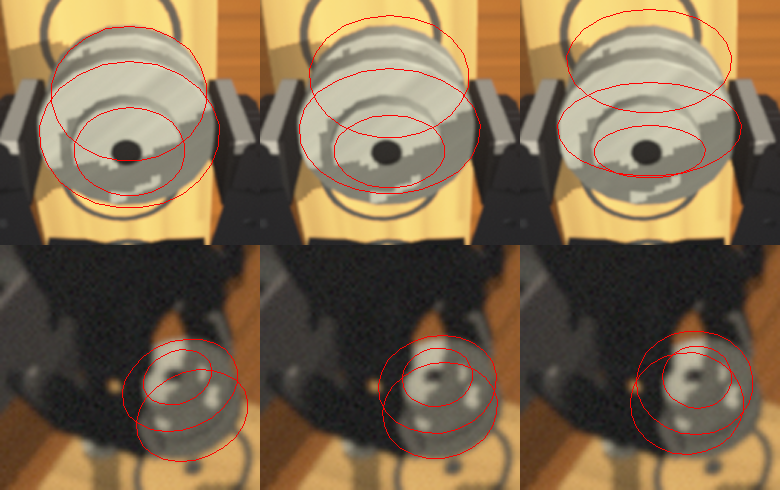

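Overlay: the red zero-tilt model fits both views, so d is level and the apparent tilt was only perspective. I'll measure its offset from mark0.

```bash
cat > off.py <<'E'
from h import *
import sys
def hole(dz,near=None):
    "dark hub hole in wrist view, on plane TCP z + dz"
    s=sense();g=grab_frame("wrist");e=s["eef_pos"]
    cg=-np.array(g["R"]).T@g["t"]
    u,v=wproj(g,np.array([e[0]-1.5,e[1],e[2]+dz]));gr=cv2.cvtColor(g["img"],cv2.COLOR_RGB2GRAY)
    a,b=int(u),int(v);w=22;p=(gr[b-w:b+w,a-w:a+w]<60).astype(np.uint8)
    n,_,st,ce=cv2.connectedComponentsWithStats(p)
    for i in range(1,n):
        if 25<st[i,4]<400 and max(st[i,2:4])<26:
            x=ce[i]+[a-w,b-w];d=np.array(g["R"]).T@wray(g,*x);P=cg+d*(e[2]+dz-cg[2])/d[2]
            print("px",x.round(1),"area",st[i,4],"hole",P.round(1),"rel",(P-e).round(1))
    print("tcp",e.round(2),"rot",s["tcp_rot"].round(3),"open",round(s["opening"]*85.4,1),"grip",round(s["grasp_force"],1),"t",s["clock"])
hole(float(sys.argv[1]))
E
python3 off.py 19.1
```

```text
px [282.3 309.4] area 198 hole [669.5 214.7  86.2] rel [-2.6  0.7 19.1]
tcp [672.14 213.93  67.15] rot [-3.141e+00 -1.000e-03 -0.000e+00] open 52.1 grip 54.1 t 4.8
```

{"name": "step_arm", "arguments": {"motion": [{"claw":45,"delta_pos":[5,-5.5,0],"turn":0},{"claw":45,"delta_pos":[0,0,15],"turn":0},{"claw":45,"delta_pos":[0,0,15],"turn":0},{"claw":45,"delta_pos":[0,0,8],"turn":0},{"claw":45,"delta_pos":[0,0,0],"turn":0},{"claw":45,"delta_pos":[0,0,0],"turn":0},{"claw":45,"delta_pos":[0,0,0],"turn":0}]}}

```text
clock: 5.43
eef_pos: [676.6, 219.5, 28.1]
tcp_rot: [3.141, 0.001, -0.0]
contact_force: [1.1, 1.4, -1.8]
opening: 0.607
grasp_force: 57.4
```

```bash
python3 off.py 19.1
```

```text
px [282.3 311.1] area 204 hole [673.1 220.2  47.2] rel [-3.5  0.7 19.1]
tcp [676.65 219.48  28.05] rot [ 3.141e+00  1.000e-03 -0.000e+00] open 51.8 grip 57.4 t 5.4333
```

Nudge it +1.2 in x, lower to contact, release and rise.

{"name": "step_arm", "arguments": {"motion": [{"claw":45,"delta_pos":[1.2,0,1.5],"turn":0},{"claw":45,"delta_pos":[0,0,1.5],"turn":0},{"claw":45,"delta_pos":[0,0,0],"turn":0},{"claw":45,"delta_pos":[0,0,0],"turn":0}]}}

```text
clock: 5.82
eef_pos: [678.0, 219.6, 25.5]
tcp_rot: [-3.142, -0.0, -0.0]
contact_force: [-0.5, 0.3, -2.1]
opening: 0.606
grasp_force: 57.4
```

{"name": "step_arm", "arguments": {"motion": [{"claw":75,"delta_pos":[0,0,0],"turn":0},{"claw":75,"delta_pos":[0,0,0],"turn":0},{"claw":75,"delta_pos":[0,0,0],"turn":0},{"claw":75,"delta_pos":[0,0,0],"turn":0}]}}

```text
clock: 6.15
eef_pos: [678.3, 219.7, 25.9]
tcp_rot: [-3.141, -0.001, -0.0]
contact_force: [0.6, 0.0, -0.4]
opening: 0.879
grasp_force: 0.0
```

{"name": "step_arm", "arguments": {"motion": [{"claw":75,"delta_pos":[0,0,-20],"turn":0},{"claw":75,"delta_pos":[0,0,-30],"turn":0},{"claw":75,"delta_pos":[0,0,-30],"turn":0},{"claw":70,"delta_pos":[-12,30,0],"turn":0},{"claw":70,"delta_pos":[-20,34,0],"turn":0},{"claw":70,"delta_pos":[-20,34,0],"turn":0},{"claw":70,"delta_pos":[-20,34,0],"turn":0},{"claw":70,"delta_pos":[-20,34,0],"turn":0}]}}

```text
clock: 6.82
eef_pos: [585.0, 52.4, 105.8]
tcp_rot: [-3.142, -0.001, 0.0]
contact_force: [1.5, -1.2, 0.6]
opening: 0.819
grasp_force: 0.0
```

{"name": "step_arm", "arguments": {"motion": [{"claw":68,"delta_pos":[-20,34,0],"turn":0},{"claw":68,"delta_pos":[-20,34,0],"turn":0},{"claw":68,"delta_pos":[-20,34,0],"turn":0},{"claw":68,"delta_pos":[-20,34,10],"turn":0},{"claw":68,"delta_pos":[0,0,10],"turn":0},{"claw":68,"delta_pos":[0,0,0],"turn":0},{"claw":68,"delta_pos":[0,0,0],"turn":0}]}}

```text
clock: 7.4
eef_pos: [506.2, -82.4, 85.5]
tcp_rot: [-3.141, -0.0, -0.001]
contact_force: [-0.2, -0.3, -0.5]
opening: 0.796
grasp_force: 0.0
```

```bash
cat > chk.py <<'E'
from h import *
def dot(f,X):
    u,v=proj(f,np.array(X,float));a,b=int(round(u)),int(round(v));w=6
    g=cv2.cvtColor(f["img"],cv2.COLOR_RGB2GRAY);p=g[b-w:b+w+1,a-w:a+w+1].astype(float)
    th=(p.min()+np.median(p))/2;n,l,st,ce=cv2.connectedComponentsWithStats((p<th).astype(np.uint8))
    i=l[np.unravel_index(p.argmin(),p.shape)]
    k=np.where(cv2.dilate((l==i).astype(np.uint8),np.ones((3,3)))>0,np.clip(np.median(p)-p,0,None),0)
    yy,xx=np.mgrid[b-w:b+w+1,a-w:a+w+1];return (k*xx).sum()/k.sum(),(k*yy).sum()/k.sum()
s=sense();print(s["clock"],s["eef_pos"].round(1),s["tcp_rot"].round(3))
for n in("top","side"):
    f=grab_frame(n)
    for k,X in dict(m0=(674.7,220,44),m1=(600.8,215.7,44),m2=(526.9,211.5,44),m3=(453,207.3,44)).items():
        for z in(44,12):print(n,k,z,at(f,*dot(f,(X[0],X[1],z)),z).round(1),end=" ")
        print()
E
python3 chk.py
```

```text
7.4 [506.2 -82.4  85.5] [-3.141e+00 -0.000e+00 -1.000e-03]
top m0 44 [677.  218.5  44. ] top m0 12 [683.  225.8  12. ] 
top m1 44 [612.5 229.6  44. ] top m1 12 [600.6 215.   12. ] 
top m2 44 [525.1 203.8  44. ] top m2 12 [526.7 210.7  12. ] 
top m3 44 [453.5 199.7  44. ] top m3 12 [453.  206.5  12. ] 
side m0 44 [676.9 219.9  44. ] side m0 12 [665.1 225.6  12. ] 
side m1 44 [604.2 211.3  44. ] side m1 12 [600.9 216.1  12. ] 
side m2 44 [530.8 205.2  44. ] side m2 12 [527.  212.1  12. ] 
side m3 44 [455.7 199.2  44. ] side m3 12 [453.2 207.9  12. ]
```

d was released at (677, 219.3), 2.3 mm off in x, which I can trim later. Next is c.

{"name": "step_arm", "arguments": {"motion": [{"claw":68,"delta_pos":[-16,16,10],"turn":0},{"claw":68,"delta_pos":[0,0,15],"turn":0},{"claw":68,"delta_pos":[0,0,0],"turn":0},{"claw":68,"delta_pos":[0,0,0],"turn":0}]}}

```text
clock: 7.83
eef_pos: [490.4, -97.5, 60.5]
tcp_rot: [-3.141, 0.0, 0.001]
contact_force: [-0.3, 0.7, 0.8]
opening: 0.796
grasp_force: 0.0
```

{"name": "step_arm", "arguments": {"motion": [{"claw":68,"delta_pos":[-0.4,1,20],"turn":0},{"claw":68,"delta_pos":[0,0,18],"turn":0},{"claw":68,"delta_pos":[0,0,10.5],"turn":0},{"claw":68,"delta_pos":[0,0,0],"turn":0},{"claw":38,"delta_pos":[0,0,0],"turn":0},{"claw":38,"delta_pos":[0,0,0],"turn":0},{"claw":38,"delta_pos":[0,0,0],"turn":0},{"claw":38,"delta_pos":[0,0,0],"turn":0}]}}

```text
clock: 8.5
eef_pos: [490.4, -99.3, 13.1]
tcp_rot: [3.141, -0.002, -0.0]
contact_force: [0.5, 2.4, 7.1]
opening: 0.514
grasp_force: 50.9
```

{"name": "step_arm", "arguments": {"motion": [{"claw":38,"delta_pos":[0,0,-25],"turn":0},{"claw":38,"delta_pos":[0,0,-30],"turn":0},{"claw":38,"delta_pos":[6,-20,-25],"turn":0},{"claw":38,"delta_pos":[12,-33,-5],"turn":0},{"claw":38,"delta_pos":[12,-33,0],"turn":0},{"claw":38,"delta_pos":[12,-33,0],"turn":0},{"claw":38,"delta_pos":[12,-33,0],"turn":0},{"claw":38,"delta_pos":[12,-33,0],"turn":0}]}}

```text
clock: 9.17
eef_pos: [556.1, 87.3, 97.8]
tcp_rot: [-3.142, -0.001, -0.0]
contact_force: [-0.2, -1.2, -1.2]
opening: 0.514
grasp_force: 51.8
```

{"name": "step_arm", "arguments": {"motion": [{"claw":38,"delta_pos":[12,-33,0],"turn":0},{"claw":38,"delta_pos":[12,-33,0],"turn":0},{"claw":38,"delta_pos":[12,-33,0],"turn":0},{"claw":38,"delta_pos":[5,-20,15],"turn":0},{"claw":38,"delta_pos":[0,0,15],"turn":0},{"claw":38,"delta_pos":[0,0,0],"turn":0},{"claw":38,"delta_pos":[0,0,0],"turn":0},{"claw":38,"delta_pos":[0,0,0],"turn":0}]}}

```text
clock: 9.83
eef_pos: [596.6, 204.0, 67.7]
tcp_rot: [3.141, -0.0, -0.001]
contact_force: [0.3, 0.3, -2.0]
opening: 0.518
grasp_force: 51.7
```

{"name": "step_arm", "arguments": {"motion": [{"claw":38,"delta_pos":[4.6,-12,0],"turn":0},{"claw":38,"delta_pos":[0,0,15],"turn":0},{"claw":38,"delta_pos":[0,0,15],"turn":0},{"claw":38,"delta_pos":[0,0,8],"turn":0},{"claw":38,"delta_pos":[0,0,0],"turn":0},{"claw":38,"delta_pos":[0,0,0],"turn":0},{"claw":38,"delta_pos":[0,0,0],"turn":0}]}}

```text
clock: 10.42
eef_pos: [601.9, 216.7, 29.9]
tcp_rot: [-3.141, -0.001, -0.001]
contact_force: [0.2, -0.4, -1.2]
opening: 0.512
grasp_force: 51.7
```

{"name": "step_arm", "arguments": {"motion": [{"claw":38,"delta_pos":[-0.6,0.6,2.5],"turn":0},{"claw":38,"delta_pos":[0,0,1.8],"turn":0},{"claw":38,"delta_pos":[0,0,0],"turn":0},{"claw":38,"delta_pos":[0,0,0],"turn":0},{"claw":68,"delta_pos":[0,0,0],"turn":0},{"claw":68,"delta_pos":[0,0,0],"turn":0},{"claw":68,"delta_pos":[0,0,0],"turn":0},{"claw":68,"delta_pos":[0,0,0],"turn":0}]}}

```text
clock: 11.08
eef_pos: [600.6, 216.0, 24.6]
tcp_rot: [-3.142, 0.0, -0.0]
contact_force: [-0.3, 0.2, -0.1]
opening: 0.795
grasp_force: 0.0
```

{"name": "step_arm", "arguments": {"motion": [{"claw":68,"delta_pos":[0,0,-20],"turn":0},{"claw":68,"delta_pos":[0,0,-30],"turn":0},{"claw":68,"delta_pos":[0,0,-30],"turn":0},{"claw":60,"delta_pos":[4,30,0],"turn":0},{"claw":60,"delta_pos":[5,34,0],"turn":0},{"claw":60,"delta_pos":[5,34,0],"turn":0},{"claw":60,"delta_pos":[5,34,0],"turn":0},{"claw":60,"delta_pos":[5,34,0],"turn":0}]}}

```text
clock: 11.75
eef_pos: [624.5, 48.6, 104.8]
tcp_rot: [-3.142, -0.0, 0.0]
contact_force: [1.1, 0.5, -0.1]
opening: 0.701
grasp_force: 0.0
```

{"name": "step_arm", "arguments": {"motion": [{"claw":60,"delta_pos":[5,34,0],"turn":0},{"claw":60,"delta_pos":[5,34,0],"turn":0},{"claw":60,"delta_pos":[5,34,0],"turn":0},{"claw":60,"delta_pos":[5,30,10],"turn":0},{"claw":60,"delta_pos":[0,0,15],"turn":0},{"claw":60,"delta_pos":[0,0,10],"turn":0},{"claw":60,"delta_pos":[0,0,0],"turn":0},{"claw":60,"delta_pos":[0,0,0],"turn":0}]}}

```text
clock: 12.42
eef_pos: [643.8, -81.1, 69.0]
tcp_rot: [-3.141, 0.002, 0.0]
contact_force: [0.2, 0.4, -0.5]
opening: 0.703
grasp_force: 0.0
```

```bash
python3 chk.py | grep -v m3
python3 - <<'E'
from h import *
f=grab_frame("side");print(proj(f,np.array([645.2,-84.5,32]))*1.4)
E
```

```text
12.4167 [643.8 -81.1  69. ] [-3.141e+00  2.000e-03  0.000e+00]
top m0 44 [677.  218.5  44. ] top m0 12 [683.  225.8  12. ] 
top m1 44 [600.8 214.9  44. ] top m1 12 [604.6 222.1  12. ] 
top m2 44 [525.1 203.8  44. ] top m2 12 [526.7 210.8  12. ] 
side m0 44 [676.9 219.9  44. ] side m0 12 [665.5 225.8  12. ] 
side m1 44 [600.8 216.4  44. ] side m1 12 [593.3 222.6  12. ] 
side m2 44 [530.7 205.2  44. ] side m2 12 [527.  212.1  12. ] 
[324.82508591 253.15860202]
```

c is on mark1, within the measurement error. Now grip b.

{"name": "step_arm", "arguments": {"motion": [{"claw":60,"delta_pos":[1.4,3.4,5],"turn":0},{"claw":60,"delta_pos":[0,0,22],"turn":0},{"claw":60,"delta_pos":[0,0,20],"turn":0},{"claw":60,"delta_pos":[0,0,10],"turn":0},{"claw":60,"delta_pos":[0,0,0],"turn":0},{"claw":30,"delta_pos":[0,0,0],"turn":0},{"claw":30,"delta_pos":[0,0,0],"turn":0},{"claw":30,"delta_pos":[0,0,0],"turn":0}]}}

```text
clock: 13.23
eef_pos: [646.9, -85.5, 14.0]
tcp_rot: [3.141, -0.002, -0.0]
contact_force: [0.1, 0.6, -1.3]
opening: 0.417
grasp_force: 49.9
```

{"name": "step_arm", "arguments": {"motion": [{"claw":30,"delta_pos":[0,0,0],"turn":0},{"claw":30,"delta_pos":[0,0,0],"turn":0},{"claw":30,"delta_pos":[0,0,-25],"turn":0},{"claw":30,"delta_pos":[0,0,-30],"turn":0},{"claw":30,"delta_pos":[0,0,-30],"turn":0},{"claw":30,"delta_pos":[-13,-32,0],"turn":0},{"claw":30,"delta_pos":[-13,-32,0],"turn":0},{"claw":30,"delta_pos":[-13,-32,0],"turn":0}]}}

```text
clock: 13.9
eef_pos: [606.8, 11.1, 98.6]
tcp_rot: [-3.142, -0.002, -0.002]
contact_force: [0.1, 0.2, -1.5]
opening: 0.421
grasp_force: 50.3
```

{"name": "step_arm", "arguments": {"motion": [{"claw":30,"delta_pos":[-13,-32,0],"turn":0},{"claw":30,"delta_pos":[-13,-32,0],"turn":0},{"claw":30,"delta_pos":[-13,-32,0],"turn":0},{"claw":30,"delta_pos":[-13,-32,0],"turn":0},{"claw":30,"delta_pos":[-13,-32,0],"turn":0},{"claw":30,"delta_pos":[-13,-32,0],"turn":0},{"claw":30,"delta_pos":[0,0,15],"turn":0},{"claw":30,"delta_pos":[0,0,0],"turn":0}]}}

```text
clock: 14.57
eef_pos: [527.2, 203.9, 81.4]
tcp_rot: [3.141, 0.002, 0.003]
contact_force: [-1.2, -0.1, -1.8]
opening: 0.421
grasp_force: 50.4
```

{"name": "step_arm", "arguments": {"motion": [{"claw":30,"delta_pos":[1,-7.8,10],"turn":0},{"claw":30,"delta_pos":[0,0,20],"turn":0},{"claw":30,"delta_pos":[0,0,15],"turn":0},{"claw":30,"delta_pos":[0,0,6],"turn":0},{"claw":30,"delta_pos":[0,0,0],"turn":0},{"claw":30,"delta_pos":[0,0,0],"turn":0},{"claw":30,"delta_pos":[0,0,0],"turn":0}]}}

```text
clock: 15.15
eef_pos: [530.8, 210.3, 32.4]
tcp_rot: [-3.141, -0.001, -0.001]
contact_force: [1.2, 0.3, -1.1]
opening: 0.42
grasp_force: 50.4
```

{"name": "step_arm", "arguments": {"motion": [{"claw":30,"delta_pos":[-2,-1.3,3],"turn":0},{"claw":30,"delta_pos":[0,0,0],"turn":0},{"claw":30,"delta_pos":[0,0,0],"turn":0}]}}

```text
clock: 15.4
eef_pos: [528.1, 211.8, 29.1]
tcp_rot: [-3.141, -0.0, -0.0]
contact_force: [-0.1, -0.3, -1.7]
opening: 0.422
grasp_force: 50.4
```

{"name": "step_arm", "arguments": {"motion": [{"claw":30,"delta_pos":[0,0,2],"turn":0},{"claw":30,"delta_pos":[0,0,1.3],"turn":0},{"claw":30,"delta_pos":[0,0,0],"turn":0},{"claw":30,"delta_pos":[0,0,0],"turn":0},{"claw":60,"delta_pos":[0,0,0],"turn":0},{"claw":60,"delta_pos":[0,0,0],"turn":0},{"claw":60,"delta_pos":[0,0,0],"turn":0},{"claw":60,"delta_pos":[0,0,0],"turn":0}]}}

```text
clock: 16.07
eef_pos: [528.0, 211.7, 25.3]
tcp_rot: [3.142, 0.0, -0.0]
contact_force: [-0.5, -0.0, 0.1]
opening: 0.703
grasp_force: 0.0
```

{"name": "step_arm", "arguments": {"motion": [{"claw":60,"delta_pos":[0,0,-20],"turn":0},{"claw":60,"delta_pos":[0,0,-30],"turn":0},{"claw":60,"delta_pos":[0,0,-30],"turn":0},{"claw":52,"delta_pos":[7,32,0],"turn":0},{"claw":52,"delta_pos":[7,34,0],"turn":0},{"claw":52,"delta_pos":[7,34,0],"turn":0},{"claw":52,"delta_pos":[7,34,0],"turn":0},{"claw":52,"delta_pos":[7,34,0],"turn":0}]}}

```text
clock: 16.73
eef_pos: [563.1, 42.2, 105.5]
tcp_rot: [-3.142, -0.0, 0.0]
contact_force: [0.7, 1.0, 0.6]
opening: 0.612
grasp_force: 0.0
```

{"name": "step_arm", "arguments": {"motion": [{"claw":52,"delta_pos":[7,34,0],"turn":0},{"claw":52,"delta_pos":[7,34,0],"turn":0},{"claw":52,"delta_pos":[7,34,0],"turn":0},{"claw":52,"delta_pos":[7,34,0],"turn":0},{"claw":52,"delta_pos":[7,34,0],"turn":0},{"claw":52,"delta_pos":[7,34,0],"turn":0},{"claw":52,"delta_pos":[7,34,0],"turn":0},{"claw":52,"delta_pos":[7,34,0],"turn":0}]}}

```text
clock: 17.4
eef_pos: [618.9, -230.1, 105.2]
tcp_rot: [-3.141, 0.0, -0.0]
contact_force: [1.0, 0.1, 0.4]
opening: 0.609
grasp_force: 0.0
```

```bash
python3 chk.py | grep -v m3
```

```text
17.4 [ 618.9 -230.1  105.2] [-3.141  0.    -0.   ]
top m0 44 [677.  218.5  44. ] top m0 12 [683.  225.8  12. ] 
top m1 44 [600.8 214.9  44. ] top m1 12 [604.6 222.1  12. ] 
top m2 44 [526.5 210.7  44. ] top m2 12 [528.2 217.9  12. ] 
side m0 44 [676.8 219.9  44. ] side m0 12 [665.1 225.5  12. ] 
side m1 44 [600.8 216.3  44. ] side m1 12 [593.  222.5  12. ] 
side m2 44 [526.6 212.1  44. ] side m2 12 [521.  218.2  12. ]
```

b is centred on mark2. On to a.

{"name": "step_arm", "arguments": {"motion": [{"claw":52,"delta_pos":[5,18,10],"turn":0},{"claw":52,"delta_pos":[0,0,25],"turn":0},{"claw":52,"delta_pos":[0,0,10],"turn":0},{"claw":52,"delta_pos":[0,0,0],"turn":0},{"claw":52,"delta_pos":[0,0,0],"turn":0}]}}

```text
clock: 17.92
eef_pos: [623.2, -245.3, 59.7]
tcp_rot: [-3.141, 0.002, 0.0]
contact_force: [-0.5, -0.7, 1.3]
opening: 0.606
grasp_force: 0.0
```

{"name": "step_arm", "arguments": {"motion": [{"claw":52,"delta_pos":[1,3,8],"turn":0},{"claw":52,"delta_pos":[0,0,18],"turn":0},{"claw":52,"delta_pos":[0,0,16],"turn":0},{"claw":52,"delta_pos":[0,0,5],"turn":0},{"claw":52,"delta_pos":[0,0,0],"turn":0},{"claw":22,"delta_pos":[0,0,0],"turn":0},{"claw":22,"delta_pos":[0,0,0],"turn":0},{"claw":22,"delta_pos":[0,0,0],"turn":0}]}}

```text
clock: 18.58
eef_pos: [625.9, -249.6, 14.8]
tcp_rot: [3.141, -0.002, -0.0]
contact_force: [0.4, 0.0, 2.9]
opening: 0.324
grasp_force: 49.2
```

{"name": "step_arm", "arguments": {"motion": [{"claw":22,"delta_pos":[0,0,0],"turn":0},{"claw":22,"delta_pos":[0,0,0],"turn":0},{"claw":22,"delta_pos":[0,0,0],"turn":0}]}}

```text
clock: 18.83
eef_pos: [625.9, -249.6, 14.8]
tcp_rot: [3.141, -0.002, -0.0]
contact_force: [-0.0, 0.2, 6.8]
opening: 0.333
grasp_force: 49.5
```

{"name": "step_arm", "arguments": {"motion": [{"claw":22,"delta_pos":[0,0,-25],"turn":0},{"claw":22,"delta_pos":[0,0,-30],"turn":0},{"claw":22,"delta_pos":[0,0,-35],"turn":0},{"claw":22,"delta_pos":[-10,-30,0],"turn":0},{"claw":22,"delta_pos":[-12,-32,0],"turn":0},{"claw":22,"delta_pos":[-12,-32,0],"turn":0},{"claw":22,"delta_pos":[-12,-32,0],"turn":0},{"claw":22,"delta_pos":[-12,-32,0],"turn":0}]}}

```text
clock: 19.5
eef_pos: [566.2, -90.1, 103.8]
tcp_rot: [3.142, -0.001, -0.001]
contact_force: [0.7, 0.4, -0.8]
opening: 0.325
grasp_force: 49.4
```

{"name": "step_arm", "arguments": {"motion": [{"claw":22,"delta_pos":[-12,-32,0],"turn":0},{"claw":22,"delta_pos":[-12,-32,0],"turn":0},{"claw":22,"delta_pos":[-12,-32,0],"turn":0},{"claw":22,"delta_pos":[-12,-32,0],"turn":0},{"claw":22,"delta_pos":[-12,-32,0],"turn":0},{"claw":22,"delta_pos":[-12,-32,0],"turn":0},{"claw":22,"delta_pos":[-12,-32,0],"turn":0},{"claw":22,"delta_pos":[-12,-32,0],"turn":0}]}}

```text
clock: 20.17
eef_pos: [470.3, 166.1, 103.8]
tcp_rot: [-3.141, -0.001, -0.0]
contact_force: [1.2, -0.5, -0.5]
opening: 0.33
grasp_force: 49.4
```

{"name": "step_arm", "arguments": {"motion": [{"claw":22,"delta_pos":[0,0,10],"turn":0},{"claw":22,"delta_pos":[0,0,10],"turn":0},{"claw":22,"delta_pos":[0,0,0],"turn":0},{"claw":22,"delta_pos":[0,0,0],"turn":0}]}}

```text
clock: 20.5
eef_pos: [470.7, 163.7, 82.7]
tcp_rot: [3.141, 0.001, -0.001]
contact_force: [-1.0, 0.6, -0.1]
opening: 0.326
grasp_force: 49.5
```

{"name": "step_arm", "arguments": {"motion": [{"claw":22,"delta_pos":[-8,-22,10],"turn":0},{"claw":22,"delta_pos":[-8,-22,10],"turn":0},{"claw":22,"delta_pos":[0,0,15],"turn":0},{"claw":22,"delta_pos":[0,0,13],"turn":0},{"claw":22,"delta_pos":[0,0,0],"turn":0},{"claw":22,"delta_pos":[0,0,0],"turn":0},{"claw":22,"delta_pos":[0,0,0],"turn":0}]}}

```text
clock: 21.08
eef_pos: [455.8, 208.1, 36.0]
tcp_rot: [-3.141, -0.0, -0.002]
contact_force: [0.5, -0.8, -0.5]
opening: 0.327
grasp_force: 49.6
```

{"name": "step_arm", "arguments": {"motion": [{"claw":22,"delta_pos":[-1.2,0.5,5],"turn":0},{"claw":22,"delta_pos":[0,0,3],"turn":0},{"claw":22,"delta_pos":[0,0,0],"turn":0},{"claw":22,"delta_pos":[0,0,0],"turn":0}]}}

```text
clock: 21.42
eef_pos: [453.8, 208.1, 27.4]
tcp_rot: [3.142, 0.0, -0.0]
contact_force: [0.3, -0.6, -1.1]
opening: 0.327
grasp_force: 49.6
```

{"name": "step_arm", "arguments": {"motion": [{"claw":22,"delta_pos":[0.7,0.5,1],"turn":0},{"claw":22,"delta_pos":[0,0,0.4],"turn":0},{"claw":22,"delta_pos":[0,0,0],"turn":0},{"claw":22,"delta_pos":[0,0,0],"turn":0},{"claw":55,"delta_pos":[0,0,0],"turn":0},{"claw":55,"delta_pos":[0,0,0],"turn":0},{"claw":55,"delta_pos":[0,0,0],"turn":0},{"claw":55,"delta_pos":[0,0,0],"turn":0}]}}

```text
clock: 22.08
eef_pos: [454.6, 207.8, 25.9]
tcp_rot: [-3.142, -0.0, -0.0]
contact_force: [-0.6, 0.5, 0.7]
opening: 0.644
grasp_force: 0.0
```

{"name": "step_arm", "arguments": {"motion": [{"claw":55,"delta_pos":[0,0,-20],"turn":0},{"claw":55,"delta_pos":[0,0,-30],"turn":0},{"claw":75,"delta_pos":[0,0,-30],"turn":0},{"claw":75,"delta_pos":[33,-1,0],"turn":0},{"claw":75,"delta_pos":[34,-2,0],"turn":0},{"claw":75,"delta_pos":[34,-2,0],"turn":0},{"claw":75,"delta_pos":[34,-2,0],"turn":0},{"claw":75,"delta_pos":[34,-2,0],"turn":0}]}}

```text
clock: 22.75
eef_pos: [625.0, 216.6, 106.0]
tcp_rot: [-3.142, -0.0, -0.0]
contact_force: [0.3, -0.0, 0.6]
opening: 0.879
grasp_force: 0.0
```

{"name": "step_arm", "arguments": {"motion": [{"claw":75,"delta_pos":[34,-2,0],"turn":0},{"claw":75,"delta_pos":[20,-1,0],"turn":0},{"claw":75,"delta_pos":[0,0,0],"turn":0},{"claw":75,"delta_pos":[0,0,0],"turn":0},{"claw":75,"delta_pos":[0,0,0],"turn":0}]}}

```text
clock: 23.17
eef_pos: [676.3, 219.4, 105.2]
tcp_rot: [3.141, 0.002, -0.0]
contact_force: [-0.5, -0.0, -0.8]
opening: 0.876
grasp_force: 0.0
```

{"name": "step_arm", "arguments": {"motion": [{"claw":75,"delta_pos":[0.7,0,25],"turn":0},{"claw":75,"delta_pos":[0,0,25],"turn":0},{"claw":75,"delta_pos":[0,0,20],"turn":0},{"claw":75,"delta_pos":[0,0,9],"turn":0},{"claw":75,"delta_pos":[0,0,0],"turn":0},{"claw":75,"delta_pos":[0,0,0],"turn":0}]}}

```text
clock: 23.67
eef_pos: [677.7, 219.8, 27.3]
tcp_rot: [3.141, 0.001, 0.0]
contact_force: [1.2, 0.6, -0.3]
opening: 0.877
grasp_force: 0.0
```

{"name": "step_arm", "arguments": {"motion": [{"claw":45,"delta_pos":[0,0,0],"turn":0},{"claw":45,"delta_pos":[0,0,0],"turn":0},{"claw":45,"delta_pos":[0,0,0],"turn":0},{"claw":45,"delta_pos":[0,0,0],"turn":0},{"claw":45,"delta_pos":[0,0,0],"turn":0},{"claw":45,"delta_pos":[0,0,0],"turn":0}]}}

```text
clock: 24.17
eef_pos: [679.3, 220.1, 29.2]
tcp_rot: [-3.141, -0.002, -0.0]
contact_force: [-2.0, -0.4, 4.6]
opening: 0.606
grasp_force: 51.3
```

{"name": "step_arm", "arguments": {"motion": [{"claw":45,"delta_pos":[0,0,-4],"turn":0},{"claw":45,"delta_pos":[0,0,-4],"turn":0},{"claw":45,"delta_pos":[0,0,0],"turn":0},{"claw":45,"delta_pos":[0,0,0],"turn":0}]}}

```text
clock: 24.5
eef_pos: [678.5, 219.8, 35.5]
tcp_rot: [-3.141, -0.001, -0.0]
contact_force: [-0.2, -0.1, -3.0]
opening: 0.603
grasp_force: 52.6
```

{"name": "step_arm", "arguments": {"motion": [{"claw":45,"delta_pos":[-1.8,-0.5,0],"turn":0},{"claw":45,"delta_pos":[0,0,3],"turn":0},{"claw":45,"delta_pos":[0,0,2.5],"turn":0},{"claw":45,"delta_pos":[0,0,0],"turn":0},{"claw":45,"delta_pos":[0,0,0],"turn":0},{"claw":45,"delta_pos":[0,0,0],"turn":0}]}}

```text
clock: 25.0
eef_pos: [676.2, 220.2, 29.3]
tcp_rot: [3.141, 0.001, -0.0]
contact_force: [-1.3, -0.5, 0.0]
opening: 0.612
grasp_force: 52.8
```

Seated, so release, rise and clear the view.

{"name": "step_arm", "arguments": {"motion": [{"claw":75,"delta_pos":[0,0,0],"turn":0},{"claw":75,"delta_pos":[0,0,0],"turn":0},{"claw":75,"delta_pos":[0,0,0],"turn":0},{"claw":75,"delta_pos":[0,0,0],"turn":0},{"claw":75,"delta_pos":[0,0,-20],"turn":0},{"claw":75,"delta_pos":[0,0,-30],"turn":0},{"claw":75,"delta_pos":[0,0,-35],"turn":0},{"claw":75,"delta_pos":[-10,30,0],"turn":0}]}}

```text
clock: 25.67
eef_pos: [671.9, 195.1, 121.9]
tcp_rot: [-3.137, -0.012, 0.002]
contact_force: [2.0, -0.9, 1.0]
opening: 0.879
grasp_force: 0.0
```

{"name": "step_arm", "arguments": {"motion": [{"claw":75,"delta_pos":[-10,34,0],"turn":0},{"claw":75,"delta_pos":[-10,34,0],"turn":0},{"claw":75,"delta_pos":[-10,34,0],"turn":0},{"claw":75,"delta_pos":[-10,34,0],"turn":0},{"claw":75,"delta_pos":[-10,34,0],"turn":0},{"claw":75,"delta_pos":[-10,34,0],"turn":0},{"claw":75,"delta_pos":[0,0,0],"turn":0},{"claw":75,"delta_pos":[0,0,0],"turn":0}]}}

```text
clock: 26.33
eef_pos: [606.2, -15.5, 114.8]
tcp_rot: [3.142, -0.0, -0.003]
contact_force: [0.3, -0.2, 0.4]
opening: 0.879
grasp_force: 0.0
```

```bash
python3 chk.py; python3 look.py end
```

```text
26.3333 [606.2 -15.5 114.8] [ 3.142e+00 -0.000e+00 -3.000e-03]
top m0 44 [673.8 219.   44. ] top m0 12 [679.7 226.4  12. ] 
top m1 44 [600.8 214.9  44. ] top m1 12 [604.6 222.1  12. ] 
top m2 44 [526.6 210.8  44. ] top m2 12 [528.2 217.9  12. ] 
top m3 44 [453.7 206.8  44. ] top m3 12 [453.3 213.8  12. ] 
side m0 44 [674.1 220.4  44. ] side m0 12 [663.3 225.8  12. ] 
side m1 44 [600.7 216.4  44. ] side m1 12 [593.3 222.6  12. ] 
side m2 44 [526.6 212.2  44. ] side m2 12 [521.  218.3  12. ] 
side m3 44 [453.8 208.2  44. ] side m3 12 [444.7 206.7  12. ] 
26.4333 [606.86695515 -13.46716402 114.69423896] [-3.14129359e+00 -7.47066523e-04 -6.70000866e-04] 75.09643761318327 0.0 [ 0.01839331 -0.32979524 -0.00546609]
```

View pics/sideend.png

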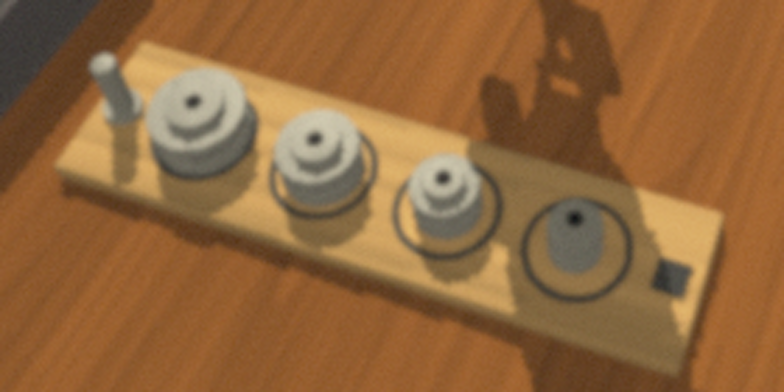

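View pics/topend.png

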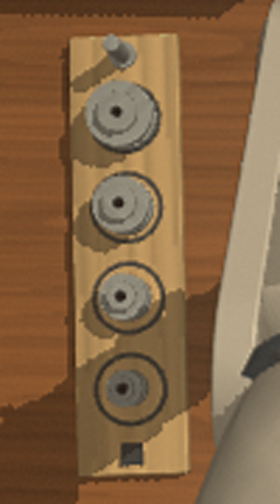

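The side and top views show all four pulleys upright, in descending size from the peg, each within about 1 mm of its ring centre, with the gripper well clear.

```bash
python3 -c "
from rig import *
print(sign_off())"
```

```text
the job is handed in; nothing more can be done
None
```

All four pulleys are on the marks in order from the peg (d, c, b, a), flat, hub up and released, each within about 1 mm of centre by the cameras, and the job was handed in at about 26 s; no verdict was returned.

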